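Clamp a blank tile under the sprung arm of the carving board

TASK

Clamp the blank plaster tile in the carving board so that it can be carved. Slide the cork sanding block in under the upturned lip at the tip of the sprung hold-down arm so that it props the arm up, push the tile along between the rails beneath the raised rubber pad until it is fully home against the end stop, then draw the block out clear of the arm so that the pad comes down on the tile. The pad must not rub over the tile's face while the tile moves, and leave the bar of wax and the pencil where they lie., and leave the bar of wax and the pencil where they lie., and leave the bar of wax and the pencil where they lie.

Things in the scene. Friction and masses are not known exactly. Their poses are not given: they have to be found in the camera images.
- carving_board: fixed plywood board with its bed 12 mm above the table. Frame: z up, +y the way the tile slides home, +x away from the robot (yaw within 0.15 rad), origin on the table under the centre of the tile's home place. The board spans x -172 to +130, y -190 to +122 mm; the face of its end stop (8 mm above the bed) is at y +100 mm
- tile_home (a point): where the tile's centre is when home against the end stop: above the board's origin, 5 mm above the bed; the board's axes. Two rails along the board's y guide the tile with 2 mm of play each side: a far wooden one (10 mm above the bed, face at x +103 mm) and a near aluminium one (6 mm above the bed, from x -103 to -112 mm)
- lane (a point): point on the bed surface at board x -138, y -80 mm, in the middle of the bare strip between the near rail and the board's near edge (x -112 to -172 mm) where the block slides in +y under the arm's tip; the board's axes
- hold_down (a joint): angle (rad) of the hold-down arm: bar 22 mm wide along the board's x at y +50 mm, hinged at x +112 mm, 36 mm above the bed, its tip towards the robot. 0: down, pad 3.5 mm above the bed; grows as the tip rises (to 0.5). 0.038: pad on the tile. 0.072: tip on the block, pad 6 mm clear of the tile. A spring holds the tip down with 5 to 6 N; pushing the block in takes 10 to 15 N
- pad (a point): centre of the underside of the arm's round rubber pad, 24 mm across, which presses on the tile; at board x -60, y +50 mm
- shoe (a point): centre of the underside of the flat steel shoe under the arm's tip, over the lane at board x -138, y +50 mm: 26 mm wide in x, flat from board y +29 to +71 mm, 8 mm above the bed when the arm is down and 26 mm when propped; 4 mm thick sheet
- lip (a point): middle of the free edge of the lip, in which the shoe turns up at 30 degrees towards -y: at board x -138, y -9 mm, 22 mm above the shoe's underside, 26 mm wide in x. The block enters here moving in +y and comes out in -y. The lip is narrower than the block, so fingers can straddle it; its top is then 54 mm above the bed
- tile_mid (a point): centre of the blank plaster tile, half-way up: 201 x 201 x 10 mm, plain pale grey, about 0.5 kg; it lies on the bed between the rails 85 to 130 mm short of home (in -y), sides along the board's; push it by its -y edge, 100 mm from the centre. That edge may overhang the board's end
- block_mid (a point): centre of the brown cork sanding block, half-way up: 44 mm (its x) by 70 mm (its y) by 26 mm high, about 0.05 kg, lying flat on the table to the left or right of the board; grasp it across the 44 mm. It is the thicker of the two blocks there
- wax_bar: yellow bar of wax 32 x 60 x 14 mm, a bystander, too thin to prop the arm high enough; origin under its centre
- pencil_1: green pencil 160 mm long lying to the left of the board, a bystander; origin under its middle
Mind the look-alikes: they are no part of the job. Of the things that look like the part that bears block_mid, the larger one is meant.

How it is judged:
On the way, in this order (a step that is already met when the one before it is completed fails the run):
1. the cork block stands under the shoe and holds the arm up high enough for the tile (value of joint hold_down above 0.062 rad and contact force between cork_block and hold_down above 1 N), for 0.2 s.
2. the tile is home against the end stop while the block still holds the arm clear of it (all of step 1 and y of tile_mid in the frame of tile_home above -0.004 m), for 0.2 s.
At the end, for the whole second after the job is handed in: the tile lies within 4 mm of the end stop and 6 mm of its home place, the pad presses on it with more than 2 N, and the cork block lies flat and at rest, clear of the arm (its centre more than 60 mm from the shoe's) (y of tile_mid in the frame of tile_home above -0.004 m and distance between tile_mid and tile_home below 0.006 m and contact force between hold_down and blank_tile above 2 N and contact force between cork_block and hold_down below 0.1 N and horizontal distance between block_mid and shoe above 0.06 m and angle between cork_block's own z axis and vertical below 0.15 rad and linear speed of cork_block below 0.02 m/s and linear speed of blank_tile below 0.01 m/s); the robot touches nothing.
It fails at once if the pad or arm rubs over the tile before it is home (contact force between hold_down and blank_tile above 1.5 N and y of tile_mid in the frame of tile_home below -0.008 m).
It fails at once if the wax or the pencil is moved by more than 30 mm (distance of any of wax_bar, pencil_1 from where it was at the start of the episode above 0.03 m).
It also fails if it takes over 64 s, if anything falls off the work surface, if the arm or the gripper's body presses on something with over 40 N, if the wrist force passes 120 N, or if a joint passes its speed limit or range.

ROBOT

A 6-joint arm with a two-finger parallel gripper is mounted at the origin on the work surface; the furniture and walls round the work are solid. World frame = base frame: x ahead of the robot, y to its left, z up, the work surface at z = 0. Lengths are in m, angles in rad, forces in N, time in s.
With the tool pointing down it reaches from about 0.325 to 0.775 m from the base axis. Payload 5.5 kg.
Tool frame: the origin (TCP) lies between the finger pads; the fingertips stand env.nose_length ahead of it and the grasp point (between the pads) lies 2 mm behind it (env.nose_length is the distance from the TCP to the fingertips, in m); z points along the fingers, y is the direction in which the jaws open and shut (so a half turn about z gives the same grasp; the last joint's range is limited). The gripper opens to 85 mm and grips with 20 to 120 N. Pads are 22 mm wide; open, the fingers measure 114 mm over their backs; the gripper's body (76 mm by 85 mm) begins 54 mm behind the grasp point. The pads swing forward as they close: fully open they stand 13 mm farther back than shut.
Start: joints at [-1.263, 0.091, 1.231, -0, 1.82, -0.057], TCP at [0.214, -0.561, 0.248] pointing down, gripper open.
Joint ranges: [-2.87, 2.87], [-0.86, 2.18], [0.17, 2.46], [-1.51, 4.65], [0.06, 2.69], [-2.65, 2.65]. Speed limits (rad/s): [2.57, 2.57, 3.01, 3.14, 3.14, 3.14].

INTERFACE

Orientations are given as a unit quaternion [w, x, y, z].
In Python, from plant import env gives the robot as it stands.
- The arm moves only by the tool carry_out, never from a script. Its argument "motion" is a list of rows, each a list of 2 entries, a list of its own where there are three numbers: the shift along the tool's x, y, z in mm, then the turn, a rotation vector about the tool's x, y, z in rad. A call has 1 to 20 rows; each row is the pose to reach, as a shift and turn from the pose commanded when the call began, along the tool's axes at that moment; what a row does not reach only later rows make up. A row lasts 1/12 s, in which the tool goes at most 41.7 mm and 7.16 degrees, less where a joint would pass 70% of its speed; a pose out of reach is approached as far as the arm can. A call with a gripper value outside its range is refused whole. "grip" is the opening, from 0 (shut) to 1 (fully open), set as the call begins (left out, the last holds). The fingers move at their own pace and stop on an object; "grip_force" is the grip in N (left out, the last holds). Time passes only in rows, so rows that repeat a pose let the fingers close. It gives the time, the measured TCP pose, the force and the opening at its end, in the units of the state.
- env.observe(): the state, without advancing time (a new reading comes with each control period).
- env.grab_frame(name): name is "scene" or "top"; returns the picture (384x512x3 uint8, red, green, blue); there is no depth.
- env.camera_model(name): a dict with "fx", "fy", "cx", "cy" (pixels), "rvec" (rotation vector, rad) and "tvec" (3), from world to camera coordinates, as OpenCV has them. Camera axes: x right, y down, z forward; pixel columns grow to the right and rows downward; lengths in m; the calibration is good to about 2 mm. A picture is of the moment at which its call begins. camera_model takes no time and is no camera call.
- env.sign_off(): hands the job in, once; it reports no verdict.
The state is a dict: "time": time; "joint_positions": joint angles; "qvel": joint speeds; "joint_torque": joint torques, N m; "eef_pos": TCP position; "tool_rot": TCP orientation; "ft_force": force on the tool from outside, world axes, zero at the start; "torque": the same for the moment, N m; "opening": finger opening in m.
Only numpy, scipy, OpenCV 4.12 (cv2) and the standard library are available. Lean on these libraries where they do the work, as an engineer would, in place of code of your own. Each camera call takes 0.05 s, during which the arm holds its last target.

## Working session

There is one attempt and no reset: what is moved stays moved. The work goes in short steps, Python scripts to look and compute and a tool call to move; the robot and the scene stay as the last step left them, time stands still between calls to the robot, and variables do not carry over. Pictures are saved under pics/ and viewed, and the job is handed in when it is done.

Besides the shell and the picture viewer there is one more tool, called after "Call:" as a command line: name --argument value ..., lists and objects as JSON in quotes. carry_out: Moves the arm, as the interface text tells. Its arguments: {"type":"object","properties":{"motion":{"type":"array","items":{"type":"array"}},"grip":{"type":"number"},"grip_force":{"type":"number"}},"required":["motion"]}

```bash
ls; mkdir -p pics
python3 - <<'E'
from plant import env
import cv2
s=env.observe()
print({k:(v if not hasattr(v,'round') else v) for k,v in s.items()})
print(env.nose_length)
for n in("scene","top"):
    im=env.grab_frame(n); cv2.imwrite(f"pics/{n}0.png",im[:,:,::-1]); print(env.camera_model(n))
E
```

```text
pics
{'time': 0.0, 'joint_positions': array([-1.26269659e+00,  9.18302013e-02,  1.23191809e+00, -3.65951965e-06,
        1.81982066e+00, -5.66825889e-02]), 'qvel': array([-1.84873304e-03, -5.79245198e-04, -9.27522272e-04, -4.65062444e-04,
       -8.47468847e-05, -2.81820503e-04]), 'joint_torque': array([-1.05472438e-04, -4.58733273e+01, -4.18023205e+01, -6.45999785e-05,
        1.15596713e-02,  2.85185183e-05]), 'eef_pos': array([ 0.21397317, -0.56026231,  0.24714983]), 'tool_rot': array([-9.80128852e-04,  9.83412393e-01,  1.81381062e-01, -1.25651620e-04]), 'ft_force': array([0.42797917, 0.36114356, 0.38824056]), 'torque': array([ 0.01327556,  0.01919492, -0.11519536]), 'opening': 0.08538485162511572}
0.017
{'fx': 411.08298571596464, 'fy': 411.08298571596464, 'cx': 259.4749469193185, 'cy': 193.09500889747727, 'rvec': array([ 0.9902468 , -2.1671086 ,  1.29995643]), 'tvec': array([0.38952041, 0.25489207, 0.71800873])}
{'fx': 400.0562132083343, 'fy': 400.0562132083343, 'cx': 251.17529595350086, 'cy': 195.61048714447028, 'rvec': array([ 2.1584657 , -2.15319562,  0.14204261]), 'tvec': array([0.02264892, 0.58547033, 1.228759  ])}
```

View pics/scene0.png

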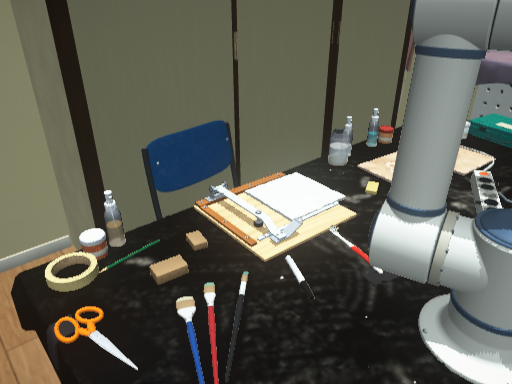

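View pics/top0.png

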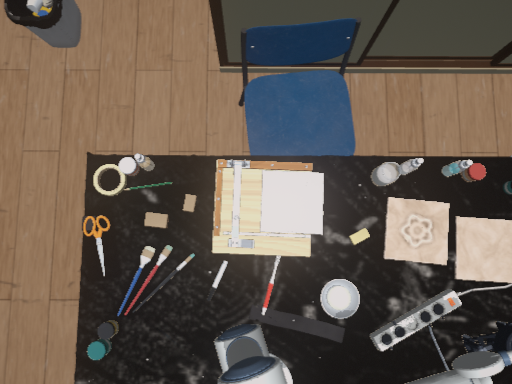

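The scene view shows two brown blocks: a larger one at (170,269) and a smaller one at (197,241). In the top view they are at (156,220) and (190,203). The wax is at top (360,237) and the pencil at top (150,186). The board is at top (262,210), with the tile at its right. I take the larger brown block and check it in a crop.

```bash
cat > h.py <<'E'
import numpy as np, cv2
from plant import env
def cam(n):
    c=env.camera_model(n); K=np.array([[c['fx'],0,c['cx']],[0,c['fy'],c['cy']],[0,0,1.]])
    return K,np.array(c['rvec']),np.array(c['tvec'])
def proj(n,P):
    K,r,t=cam(n); return cv2.projectPoints(np.float64(P).reshape(-1,1,3),r,t,K,None)[0].reshape(-1,2)
def ray(n,uv):
    K,r,t=cam(n); R=cv2.Rodrigues(r)[0]; uv=np.float64(uv).reshape(-1,2)
    d=np.c_[uv,np.ones(len(uv))]@np.linalg.inv(K).T@R; return -R.T@t,d
def onz(n,uv,z):
    o,d=ray(n,uv); return o+d*((z-o[2])/d[:,2])[:,None]
E
python3 - <<'E'
import cv2
a=cv2.imread('pics/top0.png')
cv2.imwrite('pics/cropblk.png',cv2.resize(a[165:265,80:220],None,fx=5,fy=5,interpolation=cv2.INTER_NEAREST))
cv2.imwrite('pics/cropbrd.png',cv2.resize(a[150:265,200:340],None,fx=5,fy=5,interpolation=cv2.INTER_CUBIC))
b=cv2.imread('pics/scene0.png')
cv2.imwrite('pics/cropscn.png',cv2.resize(b[160:290,140:380],None,fx=3.3,fy=3.3,interpolation=cv2.INTER_CUBIC))
E
```

```text
(no output)
```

View pics/cropblk.png

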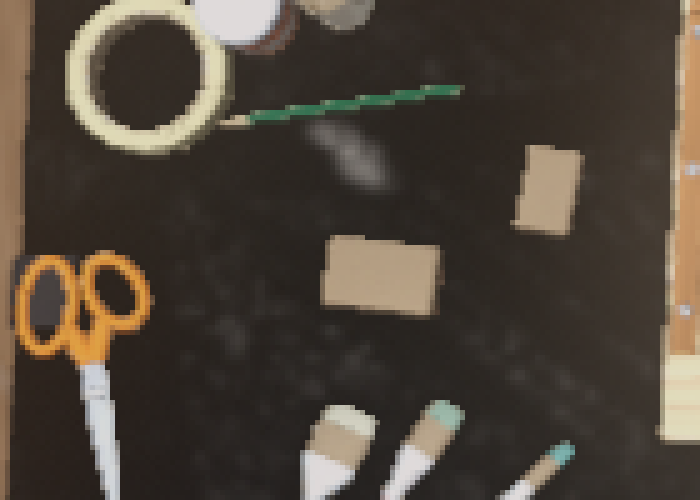

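View pics/cropbrd.png

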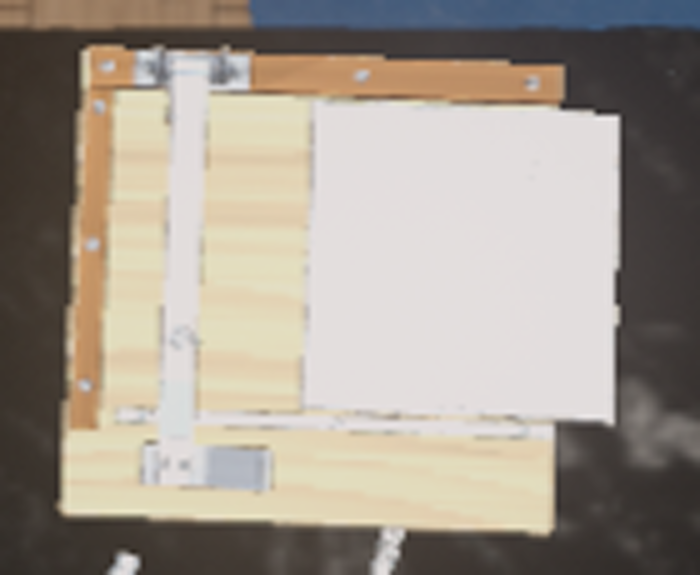

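View pics/cropscn.png

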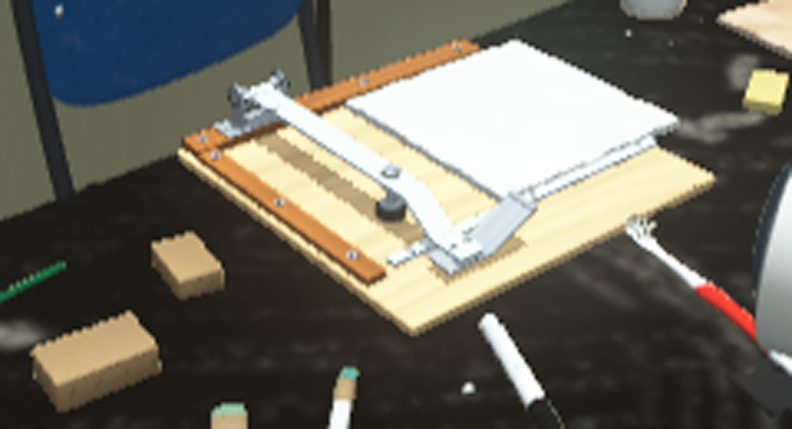

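The crop shows the larger brown block at crop (380,275) = top (156,220), and the smaller at (190,203). The larger one is the target. The board's near edge runs from top (212.4,252.8) to (310.4,256.4). Next I measure.

Run:
```python
from h import *
a=cv2.imread('pics/top0.png'); hsv=cv2.cvtColor(a,cv2.COLOR_BGR2HSV)
# block
sub=np.zeros(a.shape[:2],np.uint8); 
m=(a[:,:,2]>110).astype(np.uint8)
for name,(u0,u1,v0,v1) in dict(big=(138,175,208,233),small=(178,202,190,215)).items():
    w=np.zeros_like(m); w[v0:v1,u0:u1]=m[v0:v1,u0:u1]
    cs=cv2.findContours(w,cv2.RETR_EXTERNAL,cv2.CHAIN_APPROX_NONE)[0]; c=max(cs,key=cv2.contourArea)
    r=cv2.minAreaRect(c); bx=cv2.boxPoints(r); P=onz('top',bx,.026 if name=='big' else .016)
    # moment centroid
    M=cv2.moments(w,True); ce=onz('top',[M['m10']/M['m00'],M['m01']/M['m00']],.026)
    print(name,w.sum(),P.round(4).tolist(),'c',P.mean(0).round(4),ce.round(4),'sides',np.linalg.norm(P[1]-P[0]),np.linalg.norm(P[2]-P[1]),[np.degrees(np.arctan2(*(P[k+1]-P[k])[[1,0]])) for k in (0,1)])
print('gray block', a[212:230,146:170].mean(2).astype(int)[::1,::1])
nl,nr=onz('top',[[212.4,252.8],[310.4,256.4]],.012)
print('near edge',nl,nr,np.linalg.norm(nl-nr))
fl=onz('top',[[217,159.4],[313,163]],.022);print('far',fl)
# tile mask
g=((a.min(2)>200)&(a.max(2).astype(int)-a.min(2)<25)).astype(np.uint8); w=np.zeros_like(g); w[165:240,255:330]=g[165:240,255:330]
w=cv2.morphologyEx(w,cv2.MORPH_OPEN,np.ones((7,7)))
c=max(cv2.findContours(w,0,1)[0],key=cv2.contourArea); r=cv2.minAreaRect(c); P=onz('top',cv2.boxPoints(r),.022)
print('tile',P.round(4).tolist(),P.mean(0),np.linalg.norm(P[1]-P[0]),np.linalg.norm(P[2]-P[1]))
```

```text
big 316 [[0.4924, 0.365, 0.026], [0.5365, 0.3607, 0.026], [0.5272, 0.2895, 0.026], [0.4831, 0.2941, 0.026]] c [0.5098 0.3273 0.026 ] [[0.5099 0.3272 0.026 ]] sides 0.04428983821480838 0.07181732558640631 [np.float64(-5.507303736210043), np.float64(-97.44709987172229)]
small 193 [[0.5419, 0.2461, 0.016], [0.596, 0.2367, 0.016], [0.589, 0.2012, 0.016], [0.5349, 0.2108, 0.016]] c [0.5655 0.2237 0.016 ] [[0.5644 0.222  0.026 ]] sides 0.054956119830873375 0.03614045594489898 [np.float64(-9.898835338327563), np.float64(-101.21894351918326)]
gray block [[ 98 142 131 127 122 126 118  38  39  40  39  38  39  39  37  36  38  36
   39  39  39  38  38  39]
 [142 153 153 151 152 152 151 148 149 146 138 136 133 117  88  38  38  38
   38  38  37  38  38  38]
 [156 154 153 154 154 154 154 154 154 154 153 152 153 153 152 149 149 149
  144 136 127  98  40  40]
 [151 154 154 155 155 154 155 155 156 155 155 156 157 156 156 155 155 156
  155 154 150 126  57  40]
 [154 154 155 155 155 156 155 155 155 155 156 156 157 156 155 155 155 156
  156 156 152 125  52  38]
 [156 155 155 155 155 156 155 154 156 156 1
[... 943 characters left out ...]
62 148  93  58  38  37]
 [ 36  34  35  35  35  43  54  53  57  63  66  66  68  83 107 118 125 142
  147 133  77  63  40  40]
 [ 35  35  35  35  36  35  35  35  35  35  35  36  36  39  48  52  55  63
   66  60  44  43  40  39]
 [ 38  36  36  36  36  34  35  34  35  35  34  35  36  37  36  35  36  37
   37  37  38  38  39  41]]
near edge [0.40555187 0.14657416 0.012     ] [ 0.39495024 -0.16415119  0.012     ] 0.31090615683137746
far [[ 0.70559825  0.13514919  0.022     ]
 [ 0.69458274 -0.1761179   0.022     ]]
tile [[0.4733, -0.0057, 0.022], [0.6703, -0.0125, 0.022], [0.6643, -0.208, 0.022], [0.4674, -0.1974, 0.022]] [ 0.56883333 -0.10590606  0.022     ] 0.19712752231130512 0.19562840487962618
```

```bash
cat >> h.py <<'E'
PSI=-0.034; O=np.array([0.573,0.0190,0.])
def b2w(p,O=O,psi=PSI):
    p=np.float64(p).reshape(-1,3); c,s=np.cos(psi),np.sin(psi)
    return p@np.array([[c,s,0],[-s,c,0],[0,0,1]])+O
def w2b(p):
    p=np.float64(p).reshape(-1,3)-O; c,s=np.cos(PSI),np.sin(PSI)
    return p@np.array([[c,-s,0],[s,c,0],[0,0,1]])
E
python3 - <<'E'
from h import *
L={'c':[[-172,122,12],[-172,-190,12],[130,122,12],[-112,-190,12]],'lip':[[-125,-9,42],[-151,-9,42],[-125,71,24],[-151,71,24],[-151,29,20]],
'rail':[[-103,80,18],[-103,-190,18],[103,-100,22]],'blk':None}
for n,cr,f in(("top",(200,150,140,115),5),("scene",(180,160,200,110),4)):
    a=cv2.imread(f'pics/{n}0.png'); x,y,w,h=cr
    im=cv2.resize(a[y:y+h,x:x+w],None,fx=f,fy=f,interpolation=cv2.INTER_CUBIC)
    for k,col in(('c',(0,0,255)),('lip',(255,0,0)),('rail',(0,160,0))):
        for u,v in proj(n,b2w(np.array(L[k])/1e3)): cv2.circle(im,(int((u-x+.5)*f),int((v-y+.5)*f)),3,col,-1)
    cv2.imwrite(f'pics/chk_{n}.png',im)
a=cv2.imread('pics/top0.png');h=cv2.cvtColor(a,cv2.COLOR_BGR2HSV)
m=cv2.inRange(h,(22,90,120),(35,255,255)); m[:, :345]=0;m[:,375:]=0
M=cv2.moments(m,True);print('wax',onz('top',[M['m10']/M['m00'],M['m01']/M['m00']],.014))
E
```

```text
Traceback (most recent call last):
ZeroDivisionError: float division by zero
```

View pics/chk_top.png

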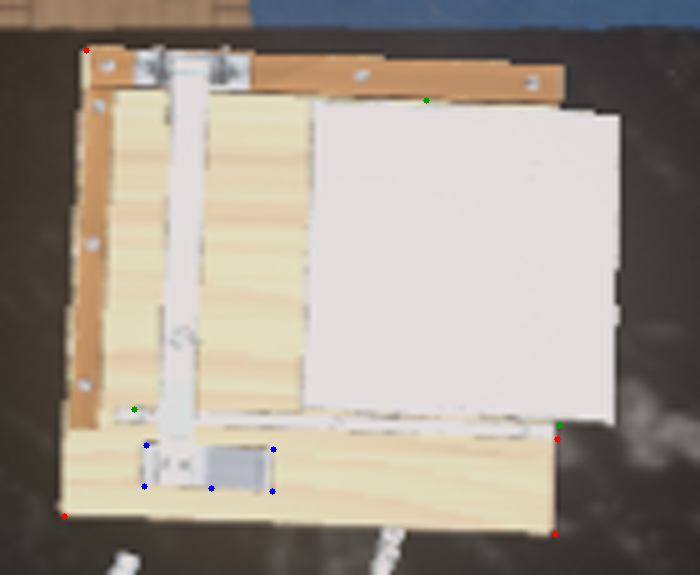

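View pics/chk_scene.png

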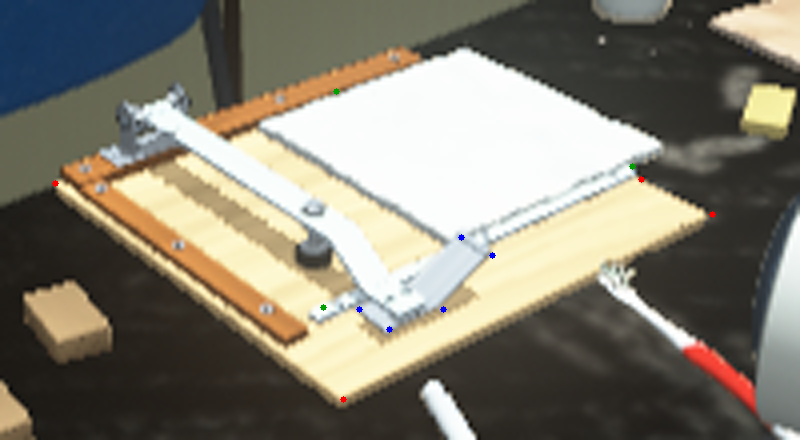

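The projected board, rail and lip points agree in both views to about a pixel. The board origin is near (0.573, 0.019) with yaw -0.034. The chosen block's centre is near (0.510, 0.327) and measures 44x71 mm, which matches its description.

```bash
cat >> h.py <<'E'
from scipy.spatial.transform import Rotation as Rn
def plan(tcp,alpha_deg):
    s=env.observe(); q=s['tool_rot']; R=Rn.from_quat([q[1],q[2],q[3],q[0]])
    a=np.radians(alpha_deg); y=np.array([np.cos(a),np.sin(a),0]); z=np.array([0,0,-1.]); x=np.cross(y,z)
    T=Rn.from_matrix(np.c_[x,y,z])
    print('shift mm',(R.inv().apply(np.array(tcp)-s['eef_pos'])*1e3).round(1),'turn',(R.inv()*T).as_rotvec().round(3))
def st():
    s=env.observe(); q=s['tool_rot']; R=Rn.from_quat([q[1],q[2],q[3],q[0]]).as_matrix()
    print('t',round(s['time'],2),'tcp',s['eef_pos'].round(4),'board mm',(w2b(s['eef_pos'])*1e3).round(1),'yaw_y',np.degrees(np.arctan2(R[1,1],R[0,1])).round(2),'zdir',R[:,2].round(4),'F',s['ft_force'].round(1),'open',round(s['opening']*1e3,1),'q',s['joint_positions'].round(2))
E
python3 - <<'E'
from h import *
st(); plan([.508,.307,.20],-6.8)
print(w2b([.5688,-.1059,.017]))
E
```

```text
t 0.1 tcp [ 0.214  -0.5603  0.2472] board mm [[-339.1 -591.2  247.2]] yaw_y -69.1 zdir [-6.0e-04  1.7e-03 -1.0e+00] F [-0.9 -0.5 -0.1] open 85.6 q [-1.26  0.09  1.23 -0.    1.82 -0.06]
shift mm [ 584.1 -705.2   48.5] turn [-2.000e-03 -1.000e-03 -1.087e+00]
[[ 4.82092352e-05 -1.24970587e-01  1.70000000e-02]]
```

Call:
carry_out --motion '[[[584,-705,0],[0,0,-1.087]],[[584,-705,0],[0,0,-1.087]],[[584,-705,0],[0,0,-1.087]],[[584,-705,0],[0,0,-1.087]],[[584,-705,0],[0,0,-1.087]],[[584,-705,0],[0,0,-1.087]],[[584,-705,0],[0,0,-1.087]],[[584,-705,0],[0,0,-1.087]],[[584,-705,0],[0,0,-1.087]],[[584,-705,0],[0,0,-1.087]],[[584,-705,0],[0,0,-1.087]],[[584,-705,0],[0,0,-1.087]],[[584,-705,0],[0,0,-1.087]],[[584,-705,0],[0,0,-1.087]],[[584,-705,0],[0,0,-1.087]],[[584,-705,0],[0,0,-1.087]],[[584,-705,0],[0,0,-1.087]],[[584,-705,0],[0,0,-1.087]],[[584,-705,0],[0,0,-1.087]],[[584,-705,0],[0,0,-1.087]]]' --grip 0.8

```text
time: 1.77
eef_pos: [0.4817, 0.2309, 0.2478]
tool_rot: [-0.0, 0.748, 0.664, -0.0]
ft_force: [0.8, -0.1, -0.4]
opening: 0.0685
```

Run:
```python
from h import *
st(); plan([.508,.307,.10],-6.8)
```

```text
t 1.77 tcp [0.4817 0.2309 0.2478] board mm [[-98.4 208.7 247.8]] yaw_y -6.79 zdir [-4.e-04 -3.e-04 -1.e+00] F [ 0.8 -0.1 -0.4] open 68.5 q [ 0.38 -0.09  1.41 -0.    1.82  0.5 ]
shift mm [ 78.7  17.2 147.7] turn [-0.  0.  0.]
```

Call:
carry_out --motion '[[[40,9,10],[0,0,0]],[[79,17,40],[0,0,0]],[[79,17,80],[0,0,0]],[[79,17,115],[0,0,0]],[[79,17,148],[0,0,0]],[[79,17,148],[0,0,0]],[[79,17,148],[0,0,0]],[[79,17,148],[0,0,0]]]'

```text
time: 2.43
eef_pos: [0.5088, 0.3054, 0.1027]
tool_rot: [0.0, 0.748, 0.664, 0.001]
ft_force: [1.0, -0.4, 0.6]
opening: 0.0684
```

Run:
```python
from h import *
st(); plan([.508,.307,.022],-6.8)
a=env.grab_frame('scene');b=env.grab_frame('top')
cv2.imwrite('pics/pre1.png',np.hstack([cv2.resize(a[200:300,100:250],(600,400)),])[:,:,::-1])
cv2.imwrite('pics/pre2.png',cv2.resize(b[165:265,100:220],(600,500))[:,:,::-1])
```

```text
t 2.43 tcp [0.5088 0.3054 0.1027] board mm [[-73.9 284.  102.7]] yaw_y -6.83 zdir [ 0.0024  0.0013 -1.    ] F [ 1.  -0.4  0.6] open 68.4 q [0.48 0.09 1.49 0.   1.56 0.6 ]
shift mm [ 1.4 -1.2 80.7] turn [ 0.002 -0.002 -0.001]
```

View pics/pre1.png

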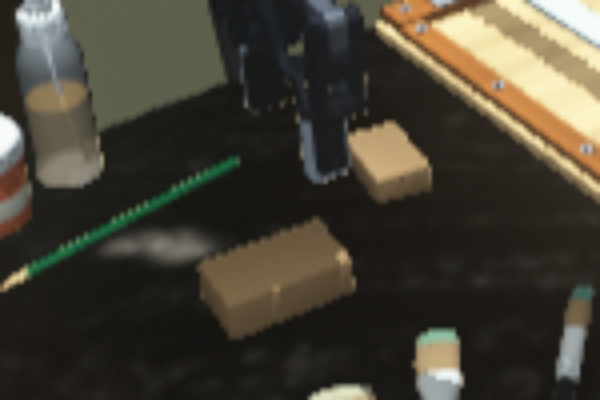

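The gripper is shadowing the big block at crop (275,280), and the small block at (390,160) is clear of the fingers. I descend.

Call:
carry_out --motion '[[[1,-1,25],[0,0,0]],[[1,-1,50],[0,0,0]],[[1,-1,65],[0,0,0]],[[1,-1,75],[0,0,0]],[[1,-1,81],[0,0,0]],[[1,-1,81],[0,0,0]],[[1,-1,81],[0,0,0]],[[1,-1,81],[0,0,0]]]'

```text
time: 3.2
eef_pos: [0.5081, 0.3067, 0.0213]
tool_rot: [0.0, 0.748, 0.664, 0.001]
ft_force: [-0.4, -0.6, 1.2]
opening: 0.0682
```

Run:
```python
from h import *
st()
a=env.grab_frame('scene')
cv2.imwrite('pics/pre3.png',cv2.resize(a[190:310,100:260],(800,600))[:,:,::-1])
```

```text
t 3.2 tcp [0.5081 0.3067 0.0213] board mm [[-74.6 285.3  21.3]] yaw_y -6.82 zdir [ 0.0026  0.0014 -1.    ] F [-0.4 -0.6  1.2] open 68.2 q [0.49 0.15 1.58 0.   1.41 0.6 ]
```

View pics/pre3.png

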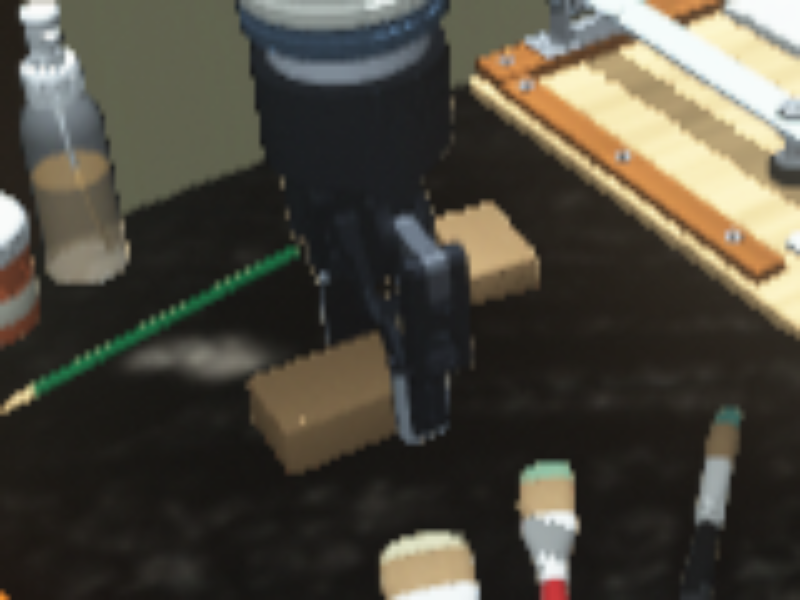

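The fingers straddle the block's -y end, with the near finger at (420,400). I close.

Call:
carry_out --motion '[[[0,0,0],[0,0,0]],[[0,0,0],[0,0,0]],[[0,0,0],[0,0,0]],[[0,0,0],[0,0,0]],[[0,0,0],[0,0,0]],[[0,0,0],[0,0,0]],[[0,0,0],[0,0,0]],[[0,0,0],[0,0,0]]]' --grip 0.3 --grip_force 60

```text
time: 3.92
eef_pos: [0.5077, 0.3065, 0.0204]
tool_rot: [0.0, 0.748, 0.664, 0.001]
ft_force: [0.2, -0.1, 5.7]
opening: 0.0434
```

Call:
carry_out --motion '[[[0,0,-10],[0,0,0]],[[0,0,-40],[0,0,0]],[[0,0,-80],[0,0,0]],[[0,0,-115],[0,0,0]],[[0,0,-115],[0,0,0]],[[0,0,-115],[0,0,0]]]'

```text
time: 4.42
eef_pos: [0.5083, 0.3069, 0.138]
tool_rot: [0.001, 0.748, 0.664, 0.003]
ft_force: [1.4, -0.2, -1.0]
opening: 0.0434
```

Run:
```python
from h import *
st()
a=env.grab_frame('scene');b=env.grab_frame('top')
cv2.imwrite('pics/g1.png',cv2.resize(a[170:310,100:260],(685,600))[:,:,::-1])
cv2.imwrite('pics/g2.png',cv2.resize(b[165:265,100:220],(600,500))[:,:,::-1])
p=b2w([-.142,-.100,0])[0]; print(p); plan([p[0],p[1],.14],-1.95)
```

```text
t 4.42 tcp [0.5083 0.3069 0.138 ] board mm [[-74.5 285.5 138. ]] yaw_y -6.81 zdir [ 0.0051  0.0028 -1.    ] F [ 1.4 -0.2 -1. ] open 43.4 q [0.49 0.08 1.44 0.   1.62 0.6 ]
[ 0.42768272 -0.07611514  0.        ]
shift mm [-388.7  -33.1   -6.2] turn [-0.001  0.001 -0.085]
```

View pics/g1.png

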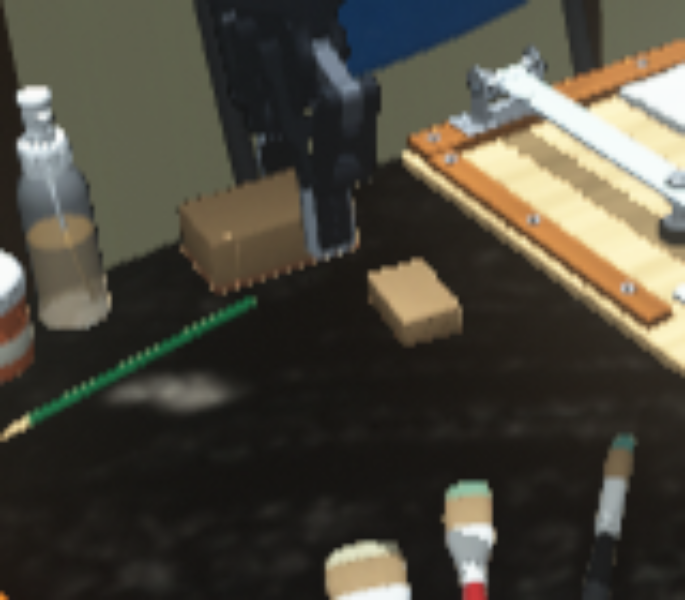

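View pics/g2.png

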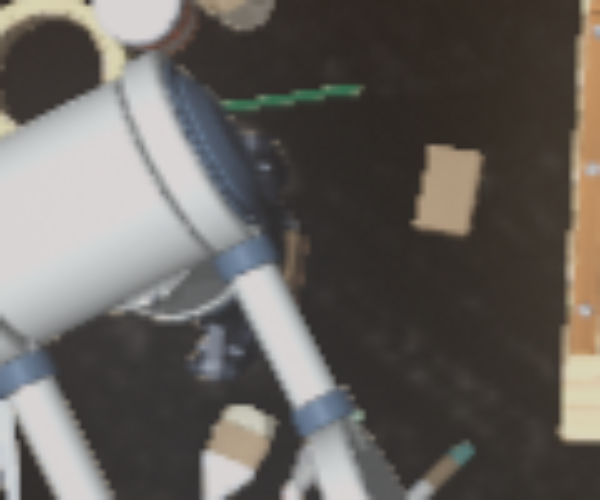

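The block is held, but the tip at (330,250) sits only about 3 mm above the block's bottom. The near rail is 6 mm high, so I'll set the block back down and regrasp 7 mm higher.

Call:
carry_out --motion '[[[0,0,40],[0,0,0]],[[0,0,80],[0,0,0]],[[0,0,105],[0,0,0]],[[0,0,112],[0,0,0]],[[0,0,116],[0,0,0]],[[0,0,116],[0,0,0]],[[0,0,116],[0,0,0]],[[0,0,116],[0,0,0]]]'

```text
time: 5.18
eef_pos: [0.5062, 0.3056, 0.0183]
tool_rot: [-0.0, 0.748, 0.664, -0.001]
ft_force: [-2.1, -2.7, 8.3]
opening: 0.0432
```

Call:
carry_out --motion '[[[0,0,0],[0,0,0]],[[0,0,0],[0,0,0]],[[0,0,0],[0,0,0]],[[0,0,-4],[0,0,0]],[[0,0,-8],[0,0,0]],[[0,0,-8],[0,0,0]],[[0,0,-8],[0,0,0]]]' --grip 0.65

```text
time: 5.77
eef_pos: [0.5075, 0.3064, 0.0269]
tool_rot: [0.0, 0.748, 0.664, 0.001]
ft_force: [0.0, -0.1, -0.4]
opening: 0.0556
```

Call:
carry_out --motion '[[[0,0,0],[0,0,0]],[[0,0,0],[0,0,0]],[[0,0,0],[0,0,0]],[[0,0,0],[0,0,0]],[[0,0,0],[0,0,0]],[[0,0,0],[0,0,0]]]' --grip 0.3

```text
time: 6.27
eef_pos: [0.5074, 0.3063, 0.0268]
tool_rot: [0.0, 0.748, 0.664, 0.0]
ft_force: [0.1, 0.5, 4.0]
opening: 0.0431
```

Call:
carry_out --motion '[[[0,0,-10],[0,0,0]],[[0,0,-40],[0,0,0]],[[0,0,-80],[0,0,0]],[[0,0,-112],[0,0,0]],[[0,0,-112],[0,0,0]],[[0,0,-112],[0,0,0]]]'

```text
time: 6.77
eef_pos: [0.5081, 0.3067, 0.1415]
tool_rot: [0.001, 0.748, 0.664, 0.002]
ft_force: [0.3, -0.1, -1.2]
opening: 0.0429
```

Run:
```python
from h import *
st()
a=env.grab_frame('scene')
cv2.imwrite('pics/g3.png',cv2.resize(a[170:310,100:260],(685,600))[:,:,::-1])
p=b2w([-.142,-.110,0])[0]; print(p); plan([p[0],p[1],.14],-1.95)
```

```text
t 6.77 tcp [0.5081 0.3067 0.1415] board mm [[-74.6 285.3 141.5]] yaw_y -6.82 zdir [ 0.0044  0.0023 -1.    ] F [ 0.3 -0.1 -1.2] open 42.9 q [0.49 0.07 1.44 0.   1.63 0.6 ]
[ 0.42734279 -0.08610936  0.        ]
shift mm [-399.   -32.7   -1.4] turn [ 0.001 -0.    -0.085]
```

View pics/g3.png

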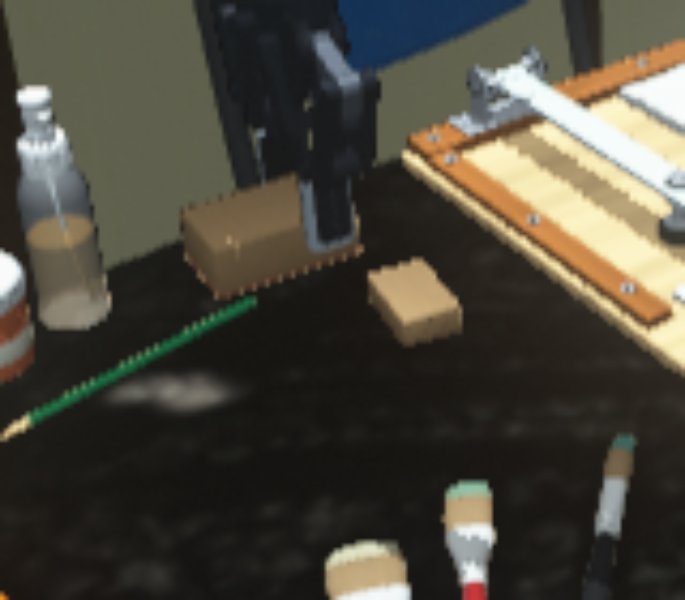

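The tip is now about 10 mm above the block's bottom, so it will clear the rail. I carry the block over to the lane behind the lip.

Call:
carry_out --motion '[[[-30,-3,0],[0,0,0]],[[-70,-6,0],[0,0,-0.02]],[[-110,-9,0],[0,0,-0.04]],[[-150,-12,0],[0,0,-0.06]],[[-190,-16,0],[0,0,-0.085]],[[-230,-19,0],[0,0,-0.085]],[[-270,-22,0],[0,0,-0.085]],[[-310,-26,0],[0,0,-0.085]],[[-350,-29,0],[0,0,-0.085]],[[-385,-32,0],[0,0,-0.085]],[[-399,-33,0],[0,0,-0.085]],[[-399,-33,0],[0,0,-0.085]],[[-399,-33,0],[0,0,-0.085]],[[-399,-33,0],[0,0,-0.085]]]'

```text
time: 7.98
eef_pos: [0.4265, -0.0852, 0.1369]
tool_rot: [-0.001, 0.719, 0.695, -0.0]
ft_force: [0.2, 0.7, -0.5]
opening: 0.0431
```

Run:
```python
from h import *
st()
p=b2w([-.142,-.110,0])[0]; plan([p[0],p[1],.06],-1.95)
a=env.grab_frame('scene');b=env.grab_frame('top')
cv2.imwrite('pics/l1.png',cv2.resize(a[150:290,170:370],(800,560))[:,:,::-1])
cv2.imwrite('pics/l2.png',cv2.resize(b[150:265,200:340],(700,575))[:,:,::-1])
```

```text
t 7.98 tcp [ 0.4265 -0.0852  0.1369] board mm [[-142.8 -109.2  136.9]] yaw_y -1.93 zdir [-0.0023  0.0013 -1.    ] F [ 0.2  0.7 -0.5] open 43.1 q [-0.28 -0.36  1.84  0.    1.66 -0.24]
shift mm [-0.9  1.  76.9] turn [-0.002 -0.001  0.   ]
```

View pics/l1.png

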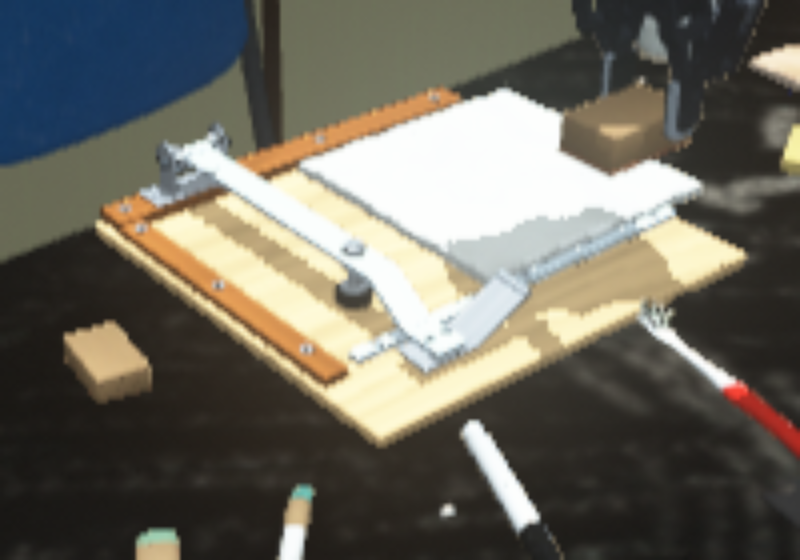

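View pics/l2.png

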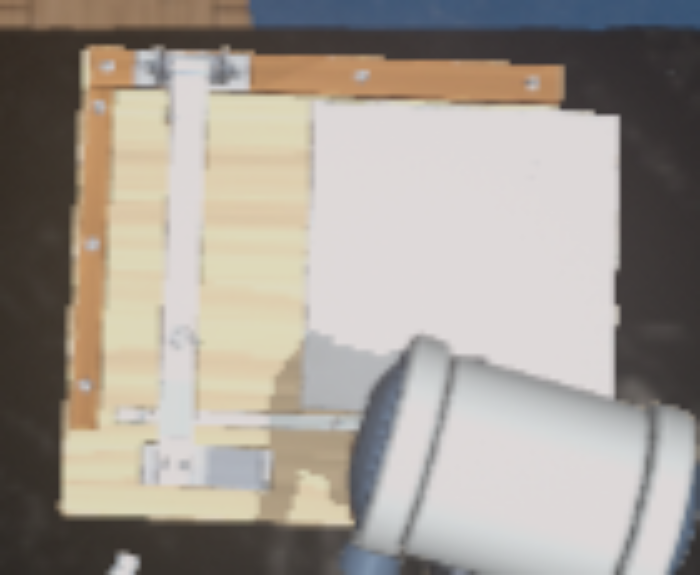

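The block is at scene-crop (615,130), lined up over the lane behind the lip. I lower it.

Call:
carry_out --motion '[[[-1,1,30],[0,0,0]],[[-1,1,60],[0,0,0]],[[-1,1,77],[0,0,0]],[[-1,1,88],[0,0,0]],[[-1,1,93],[0,0,0]],[[-1,1,96],[0,0,0]],[[-1,1,97],[0,0,0]],[[-1,1,97],[0,0,0]],[[-1,1,97],[0,0,0]]]'

```text
time: 8.83
eef_pos: [0.4287, -0.0872, 0.0425]
tool_rot: [0.001, 0.719, 0.695, 0.001]
ft_force: [-0.1, -0.6, -0.5]
opening: 0.0426
```

Run:
```python
from h import *
st()
p=b2w([-.142,.010,0])[0]; plan([p[0],p[1],.039],-1.95)
a=env.grab_frame('scene')
cv2.imwrite('pics/l3.png',cv2.resize(a[150:290,170:370],(800,560))[:,:,::-1])
```

```text
t 8.83 tcp [ 0.4287 -0.0872  0.0425] board mm [[-140.6 -111.1   42.5]] yaw_y -1.94 zdir [ 2.e-03 -5.e-04 -1.e+00] F [-0.1 -0.6 -0.5] open 42.6 q [-0.28 -0.31  1.97  0.    1.48 -0.24]
shift mm [121.1  -1.4   3.5] turn [0.002 0.    0.   ]
```

View pics/l3.png

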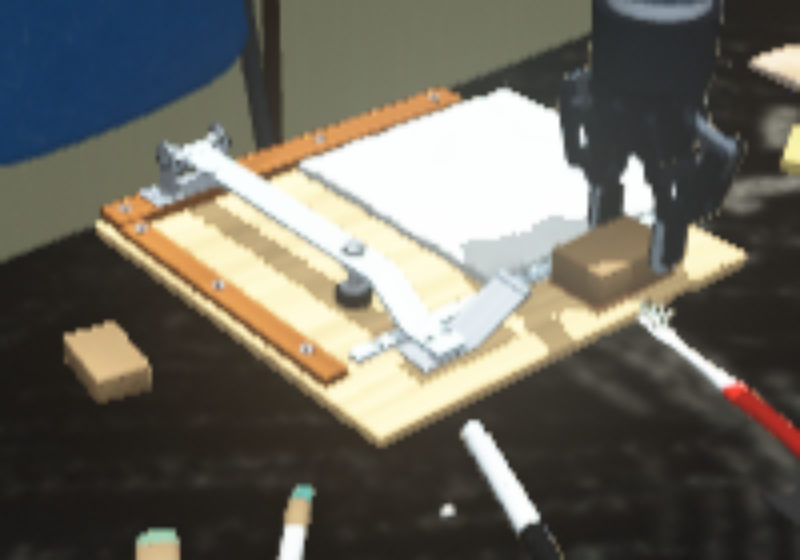

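Call:
carry_out --motion '[[[0,-1,2],[0,0,0]],[[0,-1,3.5],[0,0,0]],[[0,-1,4],[0,0,0]],[[0,-1,4],[0,0,0]],[[0,-1,4],[0,0,0]],[[0,-1,4],[0,0,0]]]'

```text
time: 9.38
eef_pos: [0.4273, -0.0873, 0.0387]
tool_rot: [0.001, 0.719, 0.695, 0.0]
ft_force: [-2.1, 1.5, 6.5]
opening: 0.0432
```

Run:
```python
from h import *
st()
p=b2w([-.142,.010,0])[0]; plan([p[0],p[1],.039],-1.95)
```

```text
t 9.38 tcp [ 0.4273 -0.0873  0.0387] board mm [[-142.  -111.2   38.7]] yaw_y -1.95 zdir [ 1.3e-03 -5.0e-04 -1.0e+00] F [-2.1  1.5  6.5] open 43.2 q [-0.28 -0.31  1.97 -0.    1.47 -0.25]
shift mm [ 1.212e+02 -1.000e-01 -3.000e-01] turn [ 0.001  0.    -0.   ]
```

The block is on the bed, with 6.5 N at the expected height. I slide it in under the lip, watching the force.

Call:
carry_out --motion '[[[10,0,0],[0,0,0]],[[20,0,0],[0,0,0]],[[30,0,0],[0,0,0]],[[40,0,0],[0,0,0]],[[46,0,0],[0,0,0]],[[52,0,0],[0,0,0]],[[58,0,0],[0,0,0]],[[64,0,0],[0,0,0]],[[70,0,0],[0,0,0]]]'

```text
time: 10.13
eef_pos: [0.4304, -0.0196, 0.0389]
tool_rot: [0.003, 0.719, 0.695, -0.001]
ft_force: [0.7, -12.7, 5.0]
opening: 0.0431
```

Run:
```python
from h import *
st()
a=env.grab_frame('scene')
cv2.imwrite('pics/l4.png',cv2.resize(a[150:290,170:370],(800,560))[:,:,::-1])
p=b2w([-.142,.010,0])[0]; plan([p[0],p[1],.039],-1.95)
```

```text
t 10.13 tcp [ 0.4304 -0.0196  0.0389] board mm [[-141.2  -43.4   38.9]] yaw_y -2.01 zdir [ 0.0031 -0.0064 -1.    ] F [  0.7 -12.7   5. ] open 43.1 q [-0.12 -0.32  1.99 -0.01  1.47 -0.08]
shift mm [52.1 -0.8 -0.4] turn [ 0.003  0.004 -0.001]
```

View pics/l4.png

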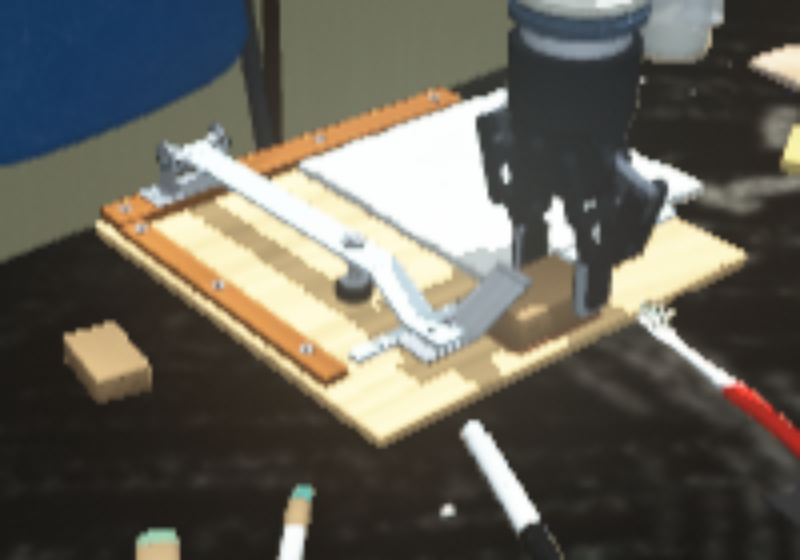

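The block's front edge at (510,335) is under the lip, with 12.7 N of resistance as expected. I continue.

Call:
carry_out --motion '[[[6,0,0],[0,0,0]],[[12,0,0],[0,0,0]],[[18,0,0],[0,0,0]],[[24,0,0],[0,0,0]],[[28,0,0],[0,0,0]]]'

```text
time: 10.6
eef_pos: [0.4313, 0.0091, 0.0388]
tool_rot: [0.003, 0.719, 0.695, -0.001]
ft_force: [0.2, -7.5, 6.1]
opening: 0.0433
```

Run:
```python
from h import *
st()
a=env.grab_frame('scene')
cv2.imwrite('pics/l5.png',cv2.resize(a[150:290,170:370],(800,560))[:,:,::-1])
p=b2w([-.142,.010,0])[0]; plan([p[0],p[1],.039],-1.95)
```

```text
t 10.6 tcp [0.4313 0.0091 0.0388] board mm [[-141.3  -14.7   38.8]] yaw_y -2.02 zdir [ 0.0029 -0.0044 -1.    ] F [ 0.2 -7.5  6.1] open 43.3 q [-0.05 -0.32  1.99 -0.    1.48 -0.02]
shift mm [24.  -0.7 -0.3] turn [ 0.003  0.003 -0.001]
```

View pics/l5.png

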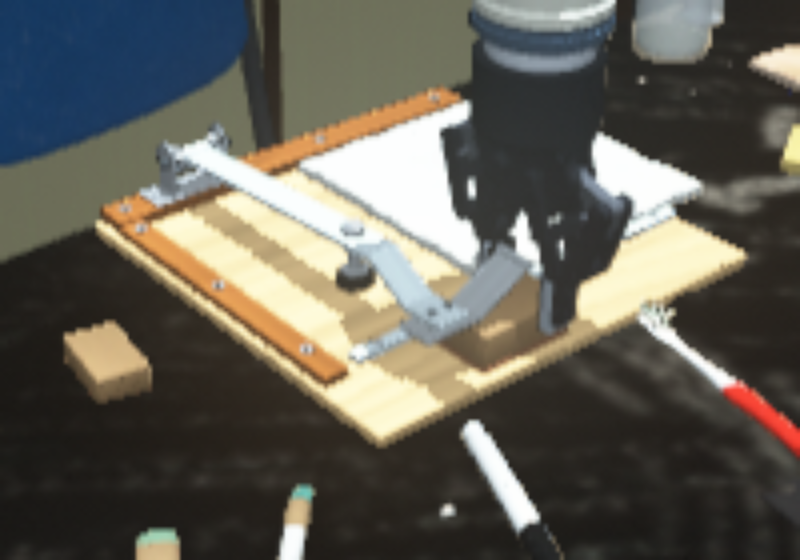

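Call:
carry_out --motion '[[[6,0,0],[0,0,0]],[[12,0,0],[0,0,0]],[[17,0,0],[0,0,0]],[[21,0,0],[0,0,0]],[[22,0,0],[0,0,0]],[[22,0,0],[0,0,0]],[[22,0,0],[0,0,0]]]'

```text
time: 11.23
eef_pos: [0.4319, 0.0316, 0.0388]
tool_rot: [0.002, 0.719, 0.695, -0.0]
ft_force: [-0.6, -5.6, 6.5]
opening: 0.0433
```

Run:
```python
from h import *
st()
a=env.grab_frame('scene')
cv2.imwrite('pics/l6.png',cv2.resize(a[150:290,170:370],(800,560))[:,:,::-1])
```

```text
t 11.23 tcp [0.4319 0.0316 0.0388] board mm [[-141.5    7.8   38.8]] yaw_y -1.98 zdir [ 0.0024 -0.003  -1.    ] F [-0.6 -5.6  6.5] open 43.3 q [-0.   -0.32  1.98 -0.    1.47  0.03]
```

View pics/l6.png

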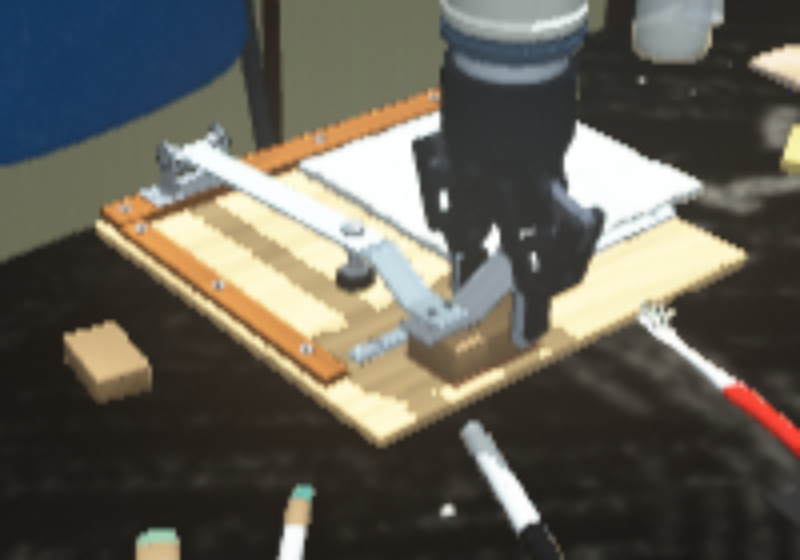

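The block stands under the shoe with its front at (410,350), and the arm is raised. I release a little and lift straight up.

Call:
carry_out --motion '[[[0,0,0],[0,0,0]],[[0,0,0],[0,0,0]],[[0,0,0],[0,0,0]],[[0,0,0],[0,0,0]],[[0,0,-8],[0,0,0]],[[0,0,-20],[0,0,0]],[[0,0,-45],[0,0,0]],[[0,0,-80],[0,0,0]],[[0,0,-110],[0,0,0]],[[0,0,-110],[0,0,0]]]' --grip 0.63

```text
time: 12.12
eef_pos: [0.4339, 0.0329, 0.1559]
tool_rot: [0.004, 0.719, 0.695, 0.004]
ft_force: [0.1, -0.2, 0.8]
opening: 0.0538
```

Run:
```python
from h import *
st()
a=env.grab_frame('scene')
cv2.imwrite('pics/l7.png',cv2.resize(a[150:290,170:370],(800,560))[:,:,::-1])
p=b2w([-.0,-.260,0])[0]; print(p); plan([p[0],p[1],.15],-1.95)
```

```text
t 12.12 tcp [0.4339 0.0329 0.1559] board mm [[-139.5    9.2  155.9]] yaw_y -1.94 zdir [ 1.240e-02  1.000e-04 -9.999e-01] F [ 0.1 -0.2  0.8] open 53.8 q [-0.   -0.38  1.82  0.    1.69  0.03]
[ 0.5641617  -0.24084973  0.        ]
shift mm [-269.2  140.2    4.1] turn [ 0.009 -0.     0.   ]
```

View pics/l7.png

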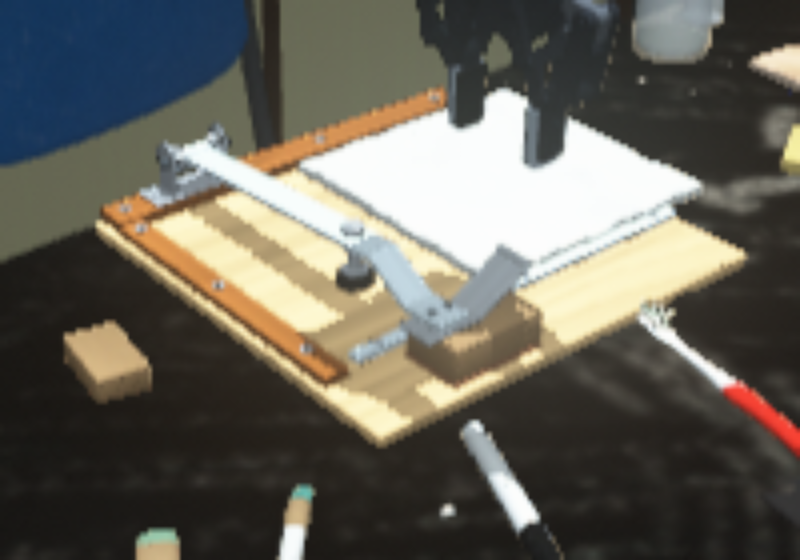

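The arm is propped on the block at (475,335) and the pad at (355,272) is raised. I go behind the tile's -y edge with shut fingers.

Call:
carry_out --motion '[[[-35,18,0],[0,0,0]],[[-70,36,0],[0,0,0]],[[-105,55,0],[0,0,0]],[[-140,73,0],[0,0,0]],[[-175,91,0],[0,0,0]],[[-210,109,0],[0,0,0]],[[-245,127,0],[0,0,0]],[[-269,140,0],[0,0,0]],[[-269,140,0],[0,0,0]],[[-269,140,0],[0,0,0]],[[-269,140,0],[0,0,0]]]' --grip 0

```text
time: 13.08
eef_pos: [0.5615, -0.2403, 0.1467]
tool_rot: [-0.001, 0.719, 0.695, -0.0]
ft_force: [-0.6, 0.6, 0.8]
opening: 0.0
```

Run:
```python
from h import *
st()
a=env.grab_frame('scene');b=env.grab_frame('top')
cv2.imwrite('pics/t1.png',cv2.resize(a[130:270,200:400],(800,560))[:,:,::-1])
cv2.imwrite('pics/t2.png',cv2.resize(b[150:265,200:380],(800,511))[:,:,::-1])
p=b2w([-.0,-.255,0])[0]; plan([p[0],p[1],.033],-1.95)
```

```text
t 13.08 tcp [ 0.5615 -0.2403  0.1467] board mm [[  -2.7 -259.6  146.7]] yaw_y -1.95 zdir [-0.0011  0.0011 -1.    ] F [-0.6  0.6  0.8] open 0.0 q [-0.46  0.12  1.37  0.    1.64 -0.43]
shift mm [  3.8   2.6 114.4] turn [-0.    -0.     0.001]
```

View pics/t1.png

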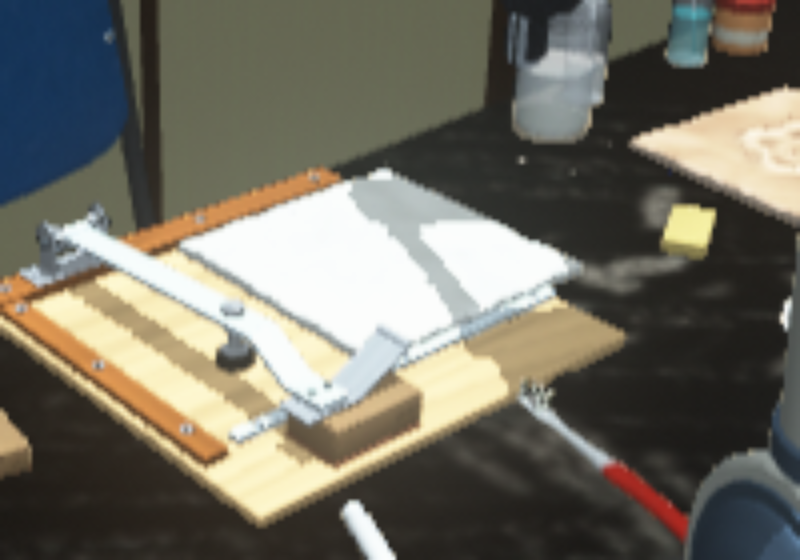

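View pics/t2.png

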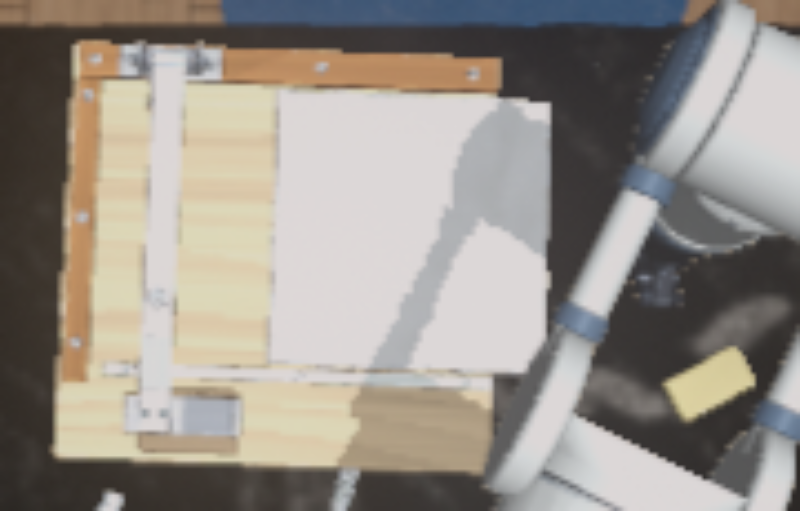

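The block holds the arm, the tile is untouched, and the wax at top-crop (710,383) is clear of the fingers. I lower behind the tile.

Call:
carry_out --motion '[[[4,3,35],[0,0,0]],[[4,3,70],[0,0,0]],[[4,3,95],[0,0,0]],[[4,3,108],[0,0,0]],[[4,3,114],[0,0,0]],[[4,3,114],[0,0,0]],[[4,3,114],[0,0,0]],[[4,3,114],[0,0,0]]]'

```text
time: 13.85
eef_pos: [0.5662, -0.2373, 0.036]
tool_rot: [0.002, 0.719, 0.695, 0.001]
ft_force: [0.7, 0.3, 0.4]
opening: -0.0002
```

Run:
```python
from h import *
st()
a=env.grab_frame('scene')
cv2.imwrite('pics/t3.png',cv2.resize(a[130:270,200:400],(800,560))[:,:,::-1])
p=b2w([-.0,-.235,0])[0]; plan([p[0],p[1],.033],-1.95)
```

```text
t 13.85 tcp [ 0.5662 -0.2373  0.036 ] board mm [[   1.9 -256.4   36. ]] yaw_y -1.94 zdir [ 0.0037 -0.0018 -1.    ] F [0.7 0.3 0.4] open -0.2 q [-0.45  0.19  1.51  0.    1.45 -0.42]
shift mm [21.5 -1.9  2.9] turn [0.004 0.002 0.   ]
```

View pics/t3.png

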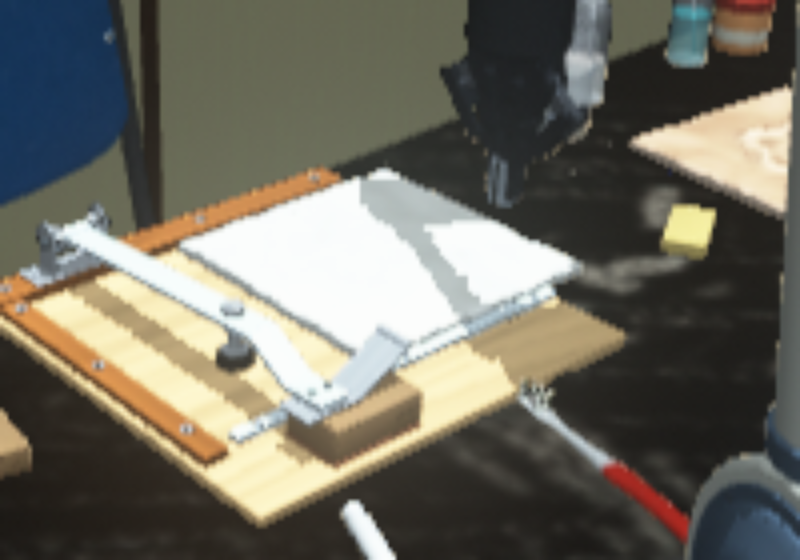

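The shut fingers at (500,190) are just behind the tile's far-right edge. I approach to near contact and settle the height.

Call:
carry_out --motion '[[[5,-1,1],[0,0,0]],[[10,-1,2],[0,0,0]],[[15,-1,2],[0,0,0]],[[20,-1,2],[0,0,0]],[[25,-1,2],[0,0,0]],[[30,-1,2],[0,0,0]],[[35,-1,2],[0,0,0]]]'

```text
time: 14.48
eef_pos: [0.5652, -0.2017, 0.0315]
tool_rot: [0.0, 0.719, 0.695, -0.0]
ft_force: [-0.4, -4.0, 0.2]
opening: 0.0003
```

Run:
```python
from h import *
st()
```

```text
t 14.48 tcp [ 0.5652 -0.2017  0.0315] board mm [[  -0.3 -220.8   31.5]] yaw_y -1.96 zdir [ 3.e-04 -8.e-04 -1.e+00] F [-0.4 -4.   0.2] open 0.3 q [-0.4   0.16  1.55 -0.    1.44 -0.36]
```

Call:
carry_out --motion '[[[6,0,-1],[0,0,0]],[[13,0,-1],[0,0,0]],[[20,0,-1],[0,0,0]],[[27,0,-1],[0,0,0]],[[34,0,-1],[0,0,0]],[[41,0,-1],[0,0,0]],[[48,0,-1],[0,0,0]],[[55,0,-1],[0,0,0]],[[62,0,-1],[0,0,0]],[[69,0,-1],[0,0,0]],[[76,0,-1],[0,0,0]],[[82,0,-1],[0,0,0]],[[87,0,-1],[0,0,0]],[[90,0,-1],[0,0,0]],[[90,0,-1],[0,0,0]]]'

```text
time: 15.73
eef_pos: [0.5683, -0.1109, 0.0324]
tool_rot: [-0.0, 0.719, 0.695, 0.0]
ft_force: [0.5, -0.4, -0.7]
opening: 0.0002
```

Run:
```python
from h import *
st()
a=env.grab_frame('scene');b=env.grab_frame('top')
cv2.imwrite('pics/p1.png',cv2.resize(a[130:290,180:380],(750,600))[:,:,::-1])
cv2.imwrite('pics/p2.png',cv2.resize(b[150:265,200:340],(700,575))[:,:,::-1])
```

```text
t 15.73 tcp [ 0.5683 -0.1109  0.0324] board mm [[  -0.3 -130.    32.4]] yaw_y -1.91 zdir [ 2.e-04  8.e-04 -1.e+00] F [ 0.5 -0.4 -0.7] open 0.2 q [-0.25  0.1   1.61  0.    1.43 -0.22]
```

View pics/p1.png

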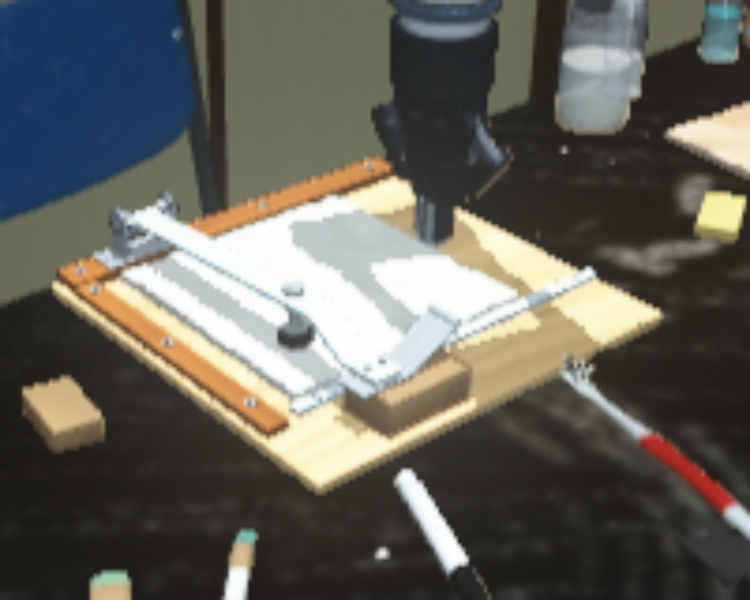

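View pics/p2.png

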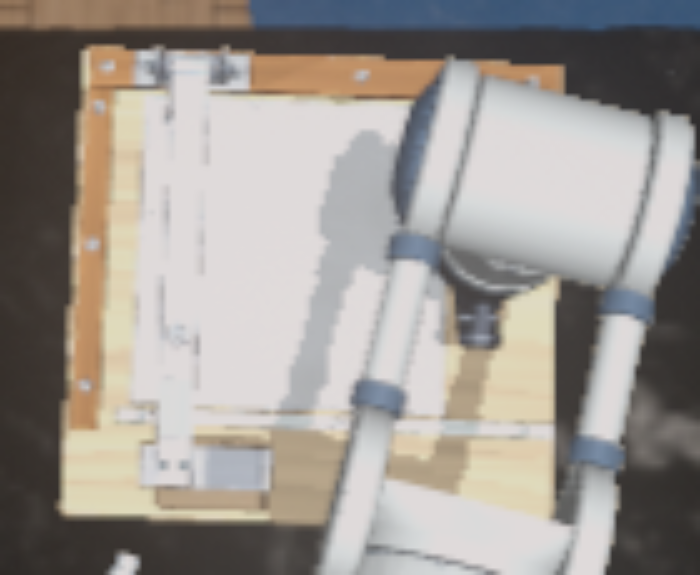

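The tile's leading edge, at top-crop (140,250), is about 20 mm from the stop, and the pad is clear. I push on slowly.

Call:
carry_out --motion '[[[4,0,0],[0,0,0]],[[8,0,0],[0,0,0]],[[12,0,0],[0,0,0]],[[15,0,0],[0,0,0]],[[17,0,0],[0,0,0]],[[19,0,0],[0,0,0]],[[21,0,0],[0,0,0]],[[22,0,0],[0,0,0]]]'

```text
time: 16.5
eef_pos: [0.5692, -0.0914, 0.0326]
tool_rot: [0.002, 0.719, 0.695, -0.001]
ft_force: [0.2, -11.0, 0.3]
opening: -0.0003
```

Run:
```python
from h import *
st()
```

```text
t 16.5 tcp [ 0.5692 -0.0914  0.0326] board mm [[  -0.  -110.4   32.6]] yaw_y -1.97 zdir [ 9.0e-04 -3.5e-03 -1.0e+00] F [  0.2 -11.    0.3] open -0.3 q [-0.22  0.09  1.61 -0.    1.43 -0.18]
```

Call:
carry_out --motion '[[[1,0,0],[0,0,0]],[[2,0,0],[0,0,0]],[[3,0,0],[0,0,0]],[[3,0,0],[0,0,0]],[[3,0,0],[0,0,0]]]'

```text
time: 16.92
eef_pos: [0.5692, -0.0912, 0.0326]
tool_rot: [0.003, 0.72, 0.694, -0.002]
ft_force: [1.0, -17.4, -0.4]
opening: 0.0001
```

Run:
```python
from h import *
st()
a=env.grab_frame('scene');b=env.grab_frame('top')
cv2.imwrite('pics/p3.png',cv2.resize(a[130:290,180:380],(750,600))[:,:,::-1])
cv2.imwrite('pics/p4.png',cv2.resize(b[150:265,200:340],(700,575))[:,:,::-1])
```

```text
t 16.92 tcp [ 0.5692 -0.0912  0.0326] board mm [[  -0.  -110.2   32.6]] yaw_y -2.07 zdir [ 0.001  -0.0078 -1.    ] F [  1.  -17.4  -0.4] open 0.1 q [-0.21  0.09  1.61 -0.01  1.43 -0.18]
```

View pics/p3.png

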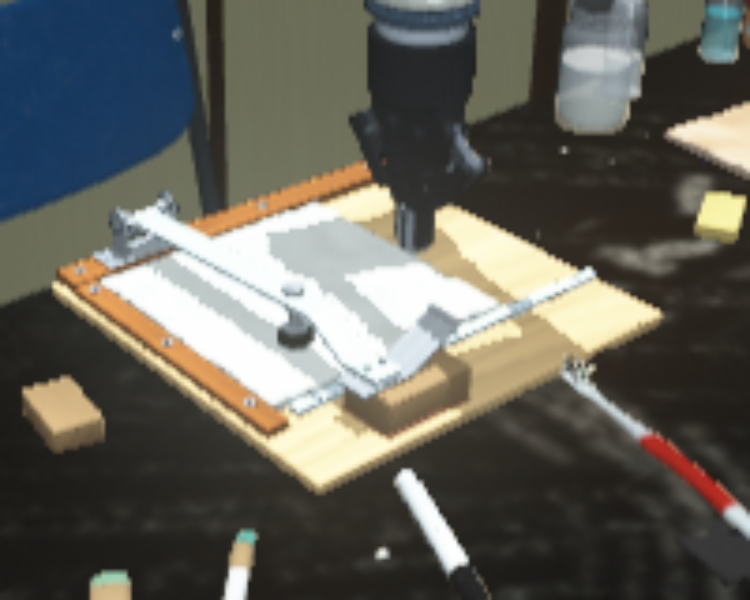

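View pics/p4.png

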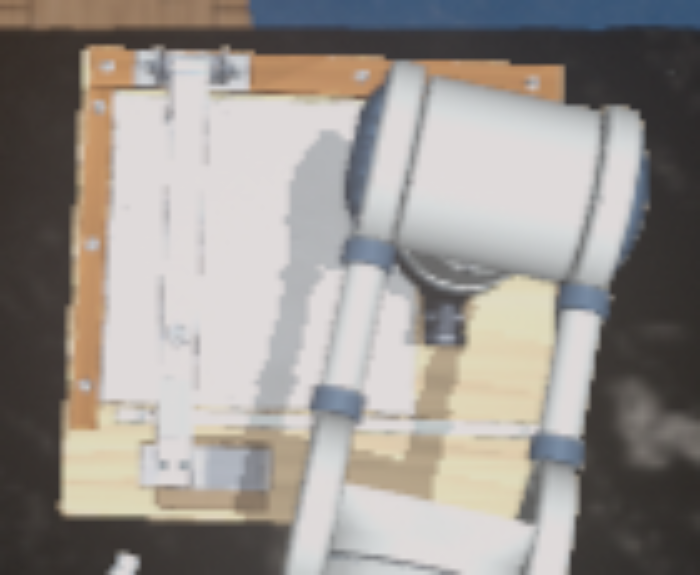

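The tile's leading edge at top-crop (108,250) meets the stop, and the push force rose to 17 N with no further motion. So it is home. I back off and rise.

Call:
carry_out --motion '[[[-6,0,0],[0,0,0]],[[-20,0,0],[0,0,0]],[[-30,0,-10],[0,0,0]],[[-35,0,-45],[0,0,0]],[[-35,0,-85],[0,0,0]],[[-35,0,-115],[0,0,0]],[[-35,0,-115],[0,0,0]],[[-35,0,-115],[0,0,0]]]' --grip 0.6

```text
time: 17.68
eef_pos: [0.5692, -0.1225, 0.1511]
tool_rot: [0.002, 0.719, 0.695, 0.002]
ft_force: [-0.1, 0.5, -0.5]
opening: 0.0513
```

Run:
```python
from h import *
st()
b=env.grab_frame('top')
cv2.imwrite('pics/r2.png',cv2.resize(b[150:265,200:340],(700,575))[:,:,::-1])
print(w2b(onz('top',[[231.7,251],[253.7,251],[243,251.3]],.038))*1e3)
g=((b.min(2)>200)).astype(np.uint8)
p=b2w([-.1425,.005,0])[0]; print(p); plan([p[0],p[1],.15],-1.95)
```

```text
t 17.68 tcp [ 0.5692 -0.1225  0.1511] board mm [[   1.  -141.5  151.1]] yaw_y -1.95 zdir [ 6.e-03 -9.e-04 -1.e+00] F [-0.1  0.5 -0.5] open 51.3 q [-0.27  0.04  1.46  0.    1.64 -0.24]
[[-163.55667668   59.71333728   38.        ]
 [-161.07753066   -8.64585062   38.        ]
 [-163.20665528   24.56810371   38.        ]]
[0.43075232 0.02884118 0.        ]
shift mm [ 146.2 -142.5   -1.8] turn [ 0.002 -0.    -0.   ]
```

View pics/r2.png

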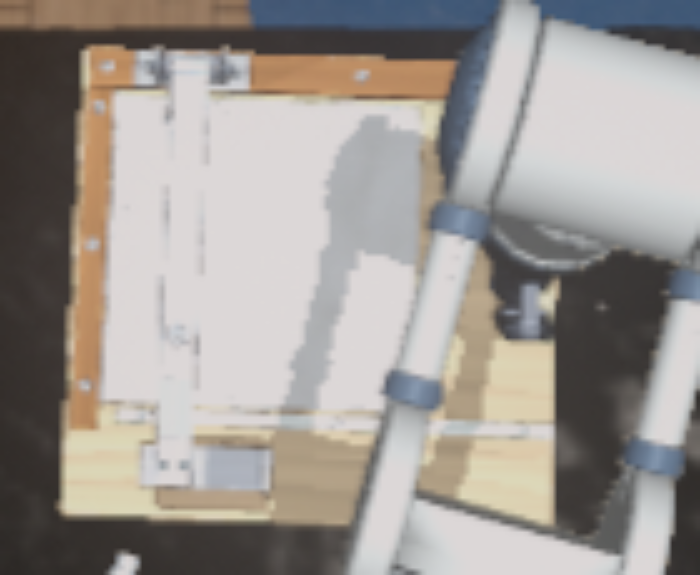

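The block spans board y of about -9 to +60 mm with its near side at x -163, so its centre is near (-141, 25). The tile's rear edge is at crop (417,260), at home. I go above the block's rear end.

Call:
carry_out --motion '[[[25,-25,0],[0,0,0]],[[50,-50,0],[0,0,0]],[[75,-75,0],[0,0,0]],[[100,-100,0],[0,0,0]],[[125,-125,0],[0,0,0]],[[144,-142,0],[0,0,0]],[[144,-142,0],[0,0,0]],[[144,-142,0],[0,0,0]],[[144,-142,0],[0,0,0]],[[144,-142,0],[0,0,0]]]'

```text
time: 18.57
eef_pos: [0.431, 0.0262, 0.1464]
tool_rot: [-0.0, 0.719, 0.695, -0.001]
ft_force: [0.1, 0.1, 0.7]
opening: 0.0515
```

Run:
```python
from h import *
st()
p=b2w([-.1415,.003,0])[0]; print(p); plan([p[0],p[1],.09],-1.95)
```

```text
t 18.57 tcp [0.431  0.0262 0.1464] board mm [[-142.2    2.4  146.4]] yaw_y -1.99 zdir [-1.5e-03 -2.0e-04 -1.0e+00] F [0.1 0.1 0.7] open 51.5 q [-0.02 -0.37  1.83 -0.    1.68  0.02]
[0.43168376 0.02680834 0.        ]
shift mm [ 0.6  0.8 56.4] turn [-0.002  0.    -0.001]
```

Call:
carry_out --motion '[[[0,1,25],[0,0,0]],[[0,1,50],[0,0,0]],[[0,1,56],[0,0,0]],[[0,1,56],[0,0,0]],[[0,1,56],[0,0,0]],[[0,1,56],[0,0,0]]]'

```text
time: 19.07
eef_pos: [0.4327, 0.0265, 0.0928]
tool_rot: [0.001, 0.719, 0.695, 0.001]
ft_force: [0.5, -1.7, 0.3]
opening: 0.0515
```

Run:
```python
from h import *
st()
p=b2w([-.1415,.003,0])[0]; plan([p[0],p[1],.042],-1.95)
a=env.grab_frame('scene')
cv2.imwrite('pics/r3.png',cv2.resize(a[130:290,180:380],(750,600))[:,:,::-1])
```

```text
t 19.07 tcp [0.4327 0.0265 0.0928] board mm [[-140.5    2.8   92.8]] yaw_y -1.98 zdir [ 0.0018  0.     -1.    ] F [ 0.5 -1.7  0.3] open 51.5 q [-0.02 -0.35  1.91  0.    1.58  0.02]
shift mm [ 0.2 -1.1 50.8] turn [ 0.002 -0.    -0.   ]
```

View pics/r3.png

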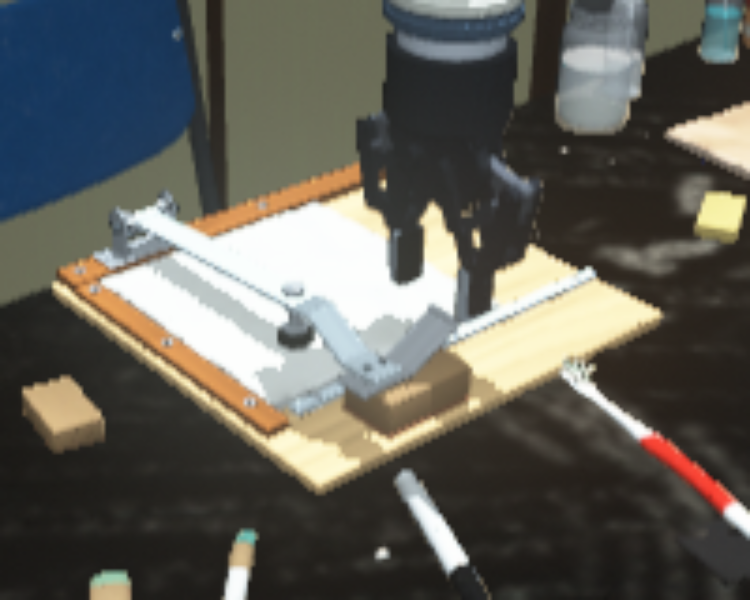

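The fingers are aligned, straddling the lip at (405,270) and (480,300). I descend slowly.

Call:
carry_out --motion '[[[0,-1,10],[0,0,0]],[[0,-1,20],[0,0,0]],[[0,-1,30],[0,0,0]],[[0,-1,38],[0,0,0]],[[0,-1,44],[0,0,0]],[[0,-1,48],[0,0,0]],[[0,-1,49],[0,0,0]],[[0,-1,49],[0,0,0]],[[0,-1,49],[0,0,0]]]'

```text
time: 19.87
eef_pos: [0.4311, 0.0268, 0.0426]
tool_rot: [0.0, 0.719, 0.695, 0.0]
ft_force: [-0.5, -0.9, 0.4]
opening: 0.0514
```

Run:
```python
from h import *
st()
a=env.grab_frame('scene')
cv2.imwrite('pics/r4.png',cv2.resize(a[130:290,180:380],(750,600))[:,:,::-1])
```

```text
t 19.87 tcp [0.4311 0.0268 0.0426] board mm [[-142.1    3.    42.6]] yaw_y -1.95 zdir [ 5.e-04 -0.e+00 -1.e+00] F [-0.5 -0.9  0.4] open 51.4 q [-0.02 -0.32  1.98 -0.    1.48  0.02]
```

View pics/r4.png

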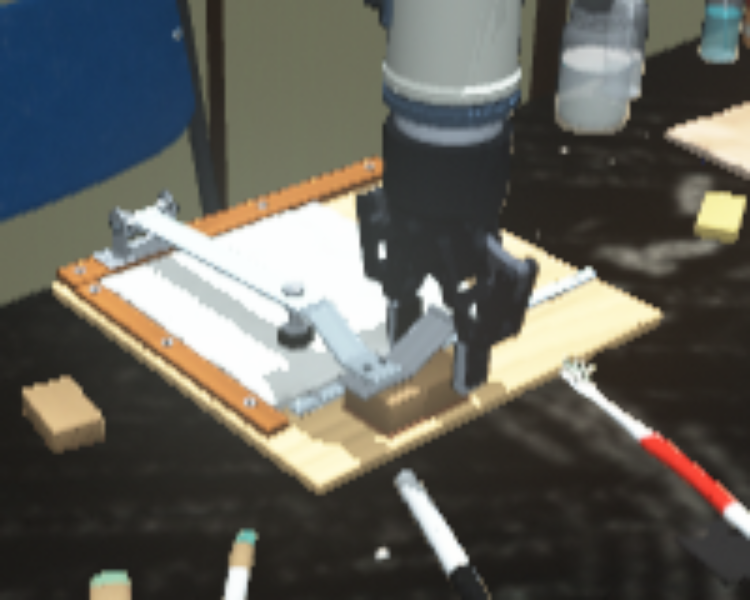

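No contact forces on the way down. I grip, then draw the block out in -y.

Call:
carry_out --motion '[[[0,0,0],[0,0,0]],[[0,0,0],[0,0,0]],[[0,0,0],[0,0,0]],[[0,0,0],[0,0,0]],[[0,0,0],[0,0,0]]]' --grip 0.3 --grip_force 50

```text
time: 20.33
eef_pos: [0.4314, 0.0268, 0.0432]
tool_rot: [0.001, 0.719, 0.695, 0.001]
ft_force: [-2.0, -0.3, 5.3]
opening: 0.0426
```

Call:
carry_out --motion '[[[-4,0,0],[0,0,0]],[[-10,0,0],[0,0,0]],[[-16,0,0],[0,0,0]],[[-22,0,0],[0,0,0]],[[-28,0,0],[0,0,0]],[[-34,0,0],[0,0,0]],[[-40,0,0],[0,0,0]],[[-46,0,0],[0,0,0]],[[-52,0,0],[0,0,0]],[[-58,0,0],[0,0,0]],[[-65,0,0],[0,0,0]],[[-73,0,0],[0,0,0]],[[-81,0,0],[0,0,0]],[[-89,0,0],[0,0,0]],[[-97,0,0],[0,0,0]],[[-104,0,0],[0,0,0]],[[-110,0,0],[0,0,0]],[[-110,0,0],[0,0,0]]]'

```text
time: 21.83
eef_pos: [0.4277, -0.0839, 0.0432]
tool_rot: [0.001, 0.719, 0.695, 0.001]
ft_force: [-0.6, -0.2, 5.0]
opening: 0.0428
```

Run:
```python
from h import *
st()
a=env.grab_frame('scene')
cv2.imwrite('pics/r5.png',cv2.resize(a[130:290,180:380],(750,600))[:,:,::-1])
```

```text
t 21.83 tcp [ 0.4277 -0.0839  0.0432] board mm [[-141.7 -107.8   43.2]] yaw_y -1.99 zdir [ 2.e-03 -5.e-04 -1.e+00] F [-0.6 -0.2  5. ] open 42.8 q [-0.27 -0.31  1.97  0.    1.48 -0.24]
```

View pics/r5.png

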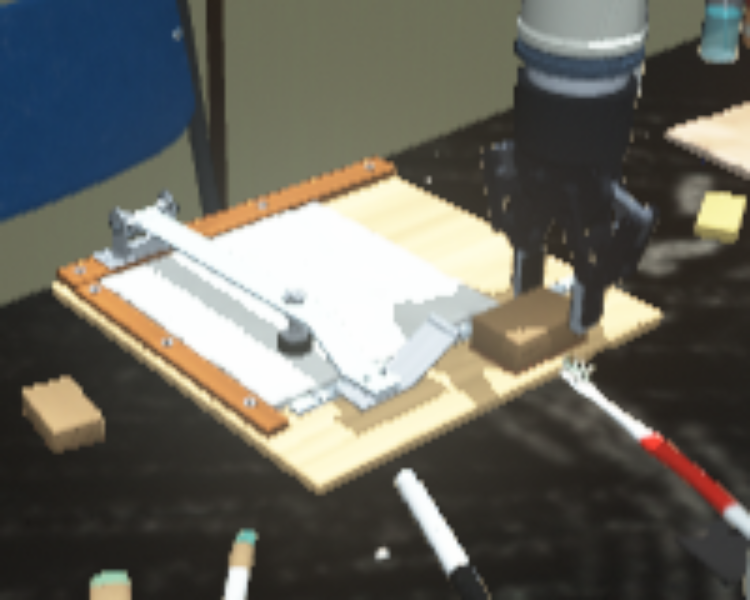

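The block at (530,330) is out clear of the lip and the pad at (295,340) is down on the tile. I release and rise.

Call:
carry_out --motion '[[[0,0,0],[0,0,0]],[[0,0,0],[0,0,0]],[[0,0,0],[0,0,0]],[[0,0,0],[0,0,0]],[[0,0,-5],[0,0,0]],[[0,0,-15],[0,0,0]],[[0,0,-45],[0,0,0]],[[0,0,-85],[0,0,0]],[[0,0,-125],[0,0,0]],[[-40,0,-140],[0,0,0]],[[-80,0,-140],[0,0,0]],[[-120,0,-140],[0,0,0]],[[-160,0,-140],[0,0,0]],[[-200,0,-140],[0,0,0]],[[-200,0,-140],[0,0,0]],[[-200,0,-140],[0,0,0]]]' --grip 0.6

```text
time: 23.22
eef_pos: [0.4198, -0.2847, 0.1826]
tool_rot: [-0.0, 0.72, 0.694, 0.0]
ft_force: [0.5, 0.1, 0.1]
opening: 0.0511
```

Run:
```python
from h import *
st()
a=env.grab_frame('scene');b=env.grab_frame('top')
cv2.imwrite('pics/e1.png',cv2.resize(a[130:290,180:380],(750,600))[:,:,::-1])
cv2.imwrite('pics/e2.png',cv2.resize(b[150:265,200:380],(800,511))[:,:,::-1])
```

```text
t 23.22 tcp [ 0.4198 -0.2847  0.1826] board mm [[-142.8 -308.7  182.6]] yaw_y -2.15 zdir [-3.e-04  4.e-04 -1.e+00] F [0.5 0.1 0.1] open 51.1 q [-0.66 -0.16  1.59  0.    1.71 -0.63]
```

View pics/e1.png

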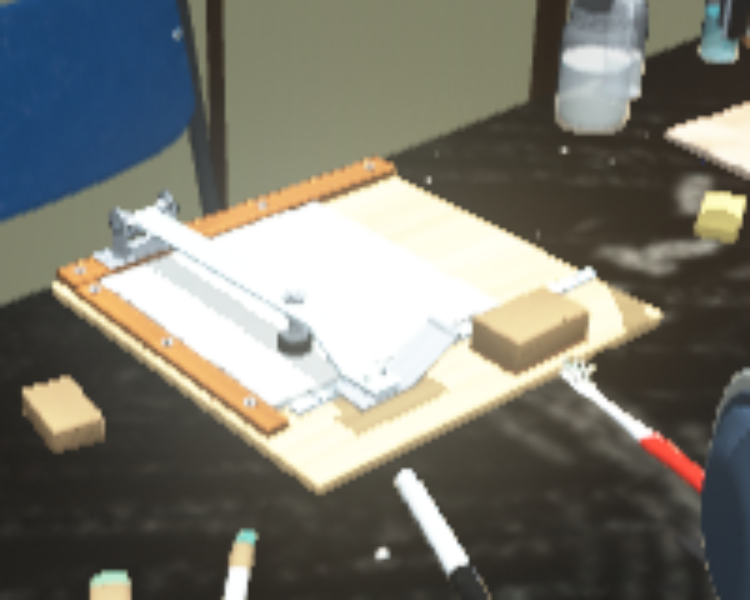

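View pics/e2.png

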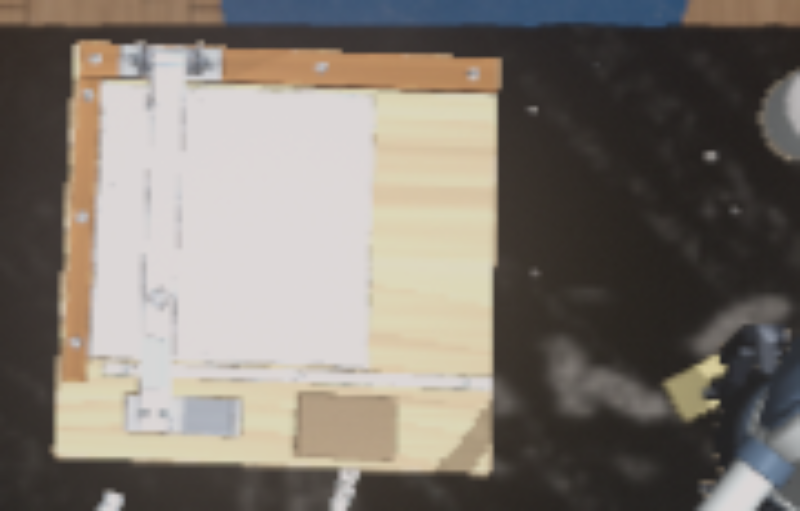

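The block lies flat at top-crop (347,425), clear of the lip edge at (240,415). The tile is against the stop and the gripper is in the air. One last number check before handing in.

Run:
```python
from h import *
f=511/115; g=800/180
uv=lambda u,v:[u/g+200-.4,v/f+150-.4]
print('tile rear/front',w2b(onz('top',[uv(372,230),uv(97,220)],.022)).round(4)*1e3)
print('block',w2b(onz('top',[uv(347,425)],.038))*1e3)
st(); env.sign_off()
```

```text
tile rear/front [[ -0.5 -97.9  22. ]
 [ -0.5 100.3  22. ]]
block [[-140.6206103   -82.67161178   38.        ]]
t 23.32 tcp [ 0.4204 -0.2826  0.1829] board mm [[-142.3 -306.6  182.9]] yaw_y -1.96 zdir [ 4.e-04  4.e-04 -1.e+00] F [0.5 0.6 0.8] open 51.0 q [-0.66 -0.17  1.6   0.    1.71 -0.63]
the job is handed in; nothing more can be done
```

I propped the hold-down arm with the larger cork block, pushed the tile home, drew the block back out and handed the job in at 23.3 s. The hand-in reports no verdict.

**What I did:** I regrasped the block once, 7 mm higher, so the fingers would clear the near rail. Sliding it under the lip took about 13 N. I pushed the tile with shut fingers until the force rose to 17 N with no further motion. I then gripped the block again, pulled it out in -y and lifted clear.

**Last checks:**
- **Tile:** its edges measured y +100 and -98 mm in the board frame. The stop face is at +100 mm, so it is home within the roughly 2 mm measuring error.
- **Block:** it lies flat with its centre at about (-141, -83) mm, roughly 130 mm from the shoe and clear of the lip.
- **Pad:** it looks down on the tile in the scene view. I could not measure its force or the joint angle.
- **Bystanders:** the wax looks to be in its original place. The pencil was not in the final crops, but nothing went near it after the block was picked up.
- **Robot:** the gripper was in free air at hand-in.

No check failed or disagreed.

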